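# Plug in the angle gauge and rock the stud stage to the mark

### The arm

A 7-joint arm with a two-finger parallel gripper is mounted at the origin on the work surface. World frame = base frame: x ahead of the robot, y to its left, z up, the work surface at z = 0. Lengths are in m, angles in rad, forces in N, time in s.
With the tool pointing down it reaches from about 0.4 to 0.85 m from the base axis. Payload 4.5 kg.
Tool frame: the origin (TCP) lies midway between the tips of the shut fingers; the grasp point (between the pads) lies 19 mm behind it (grip_point_offset is the distance from the TCP to the grasp point, in m); z points along the fingers, y is the direction in which the jaws open and shut (so a half turn about z gives the same grasp; the last joint's range is limited). The gripper opens to 85 mm and grips with 20 to 120 N. Pads are 22 mm wide; open, the fingers measure 114 mm over their backs; the gripper's body (76 mm by 85 mm) begins 54 mm behind the grasp point. The pads swing forward as they close: fully open they stand 13 mm farther back than shut.
Start: joints at [-1.216, 0.689, -0.195, 1.565, 0.157, 0.902, -0.215], TCP at [0.197, 0.593, 0.231] pointing down, gripper open.
Joint ranges: [-3.01, 3.01], [-0.46, 2.08], [-1.47, 1.51], [0.13, 2.56], [-1, 4.14], [0.04, 2.09], [-2.66, 2.66]. Speed limits (rad/s): [2.57, 2.57, 3.14, 3.14, 3.14, 3.14, 3.14].

### API

Orientations are given as a rotation vector (axis times angle).
In Python, from rig import * gives the robot as it stands. Calls block until the motion is done:
- movep(position, orientation): joint-space move of the TCP to a pose.
- move_linear(position, feed=0.15, orientation=None, f_stop=None): straight line of the TCP; orientation=None keeps the orientation; feed is the mean speed in m/s. With f_stop (N) it stops when the force on the tool has changed by that much, and returns True; else False.
- goto_joints(angles): joint-space move.
- command_gripper(opening, grasp_force=None): finger opening in m; grasp_force is the grip in N (None keeps the last); returns when the fingers have stopped.
- dwell(seconds).
- ik(position, orientation): joint angles nearest the present ones, or None.
- get_state(): the state.
- read_camera(name): name is "side" or "top"; returns a dict with "pixels" (400x640x3 uint8, blue, green, red), "depth" (400x640 float32, m along the optical axis (not along the pixel's ray), 0 where there is no reading), "vertical_fov" (degrees; the focal length in pixels is half the picture's height over the tangent of half this angle, whatever the lens; pixels are square), "cx", "cy" (the principal point, pixels), "extrinsics" (4x4, takes a point from world to camera coordinates). Camera axes: x right, y down, z forward; pixel columns grow to the right and rows downward; lengths in m; the calibration is good to about 2 mm. A picture is of the moment at which its call begins.
A pose or a line that the arm cannot do raises MotionError and nothing moves.
- sign_off(): hands the job in, once; it reports no verdict.
The state is a dict: "time": time; "joints": joint angles; "qvel": joint speeds; "joint_efforts": joint torques, N m; "tcp_pos": TCP position; "orientation": TCP orientation; "force": force on the tool from outside, world axes, zero at the start; "torque": the same for the moment, N m; "gripper_width": finger opening in m.
Only numpy, scipy, OpenCV 4.12 (cv2) and the standard library are available. Lean on these libraries where they do the work, as an engineer would, in place of code of your own. Each camera call takes 0.05 s, during which the arm holds its last target.

### The job

Take the blue angle gauge out of its blue parking block and plug it fully home into the slot of the sprung rocking stage, either way round, with its shoulder down on the metal. Then rock the plugged gauge sideways until its swinging black pointer settles on the red mark of its dial, and finish while still holding the gauge there, because the stage springs back if let go. Leave the other things on the bench where they are.

Things in the scene. Friction and masses are not known exactly. Their poses are not given: they have to be found in the camera images.
- gauge: Blue angle gauge, about 0.28 kg, starting upright in the parking block. Origin: centre of its shoulder's underside; z up, x normal to the dial, y across it. Shoulder plate 34 (x) by 46 (y) by 10 mm; upright dial disc 90 mm diameter, 10 mm thick, centre at z = 55 mm, white faces alike on both sides. Below the shoulder is the plug, on top the grip block.
- grip (a point): centre of the gauge's black grip block, 117 mm above the gauge's origin; block 20 mm in gauge x by 36 mm in y by 38 mm tall, made to be pinched across x from above
- plug_tip (a point): end of the steel plug, 24 mm below the gauge's origin; plug 16 mm in gauge x by 24 mm in y, its last 6 mm reduced to 13 by 21 mm
- pointer (a joint): angle (rad) of the free-swinging black pointer about the gauge's x; 0 = straight down the gauge (-z), positive towards its +y. Gravity keeps it plumb: tilting the gauge by t about its own x makes it read -t. It swings for about half a second after a move; it cannot be touched.
- pointer_tip (a point): tip of the black pointer, 35 mm from the dial centre; its z axis runs from tip to dial centre
- mark (a joint): angle (rad) of the red mark on the dial, same zero and sign as pointer, 0.25 to 0.38, fixed during a run. The pointer is on the mark when both values are equal.
- mark_tab (a point): middle of the red tab (6 mm wide) at the dial's rim, 39 mm from the dial centre, alike on both faces; its z axis runs from tab to dial centre
- park: fixed blue plastic parking block, 90 (x) by 100 (y) by 45 mm high, with a loose pocket 20 by 28 mm in its top that the plug stands in. Origin: centre of its underside. The gauge starts with its axes parallel to the block's.
- stage: fixed grey base plate of the rocking stage, 120 (x) by 130 (y) by 20 mm, with two aluminium cheeks 65 mm high at x = +-43 mm. Origin: centre of its underside, z up, x along the rocking axis.
- pivot (a point): point on the stage's rocking axis, 50 mm above the bench over the stage's origin; the axis is the stage's x
- socket (a point): centre of the slot's mouth in the flat top (70 by 84 mm) of the steel rocker with blue edges. Slot 17.5 mm in x by 25.5 mm in y, 2 mm lead-in, through the 30 mm thick rocker. 40 mm from the pivot; z up out of the slot, x along the rocking axis; leans with the rocker. The gauge fits with its x along or against this x; plugged home its origin is at this point.
- rocker (a joint): lean of the rocker about the stage's x (rad), 0 = level, limits +-0.5; starts up to 0.05 off level. Centring spring 1.2 N m per rad plus 0.08 N m friction: at the mark it pulls back with about 1 to 3 N at the gauge's grip.

How it is judged:
On the way, in this order (a step that is already met when the one before it is completed fails the run):
1. the gauge is plugged fully home in the rocking stage (z of gauge in the frame of socket between -0.004 and 0.004 m and distance between gauge and socket below 0.006 m and angle between the x axis of gauge and the x axis of socket, either way round below 0.15 rad), for 0.2 s.
2. with the gauge in hand, the pointer has settled on the mark (angle between the z axis of pointer_tip and the z axis of mark_tab, either way round below 0.08 rad and contact force between the fingers and gauge above 1 N), for 0.5 s.
At the end, for the whole second after the job is handed in: Gauge plugged home (shoulder within 4 mm of the slot's mouth, 6 mm in all, dial square to the rocking axis within 0.15 rad), pointer at rest (under 0.4 rad/s) within 0.08 rad of the red mark, rocker leaned over 0.08 rad, fingers still holding the gauge (over 1 N) (all of step 1 and all of step 2 and velocity of joint pointer between -0.4 and 0.4 rad/s and (value of joint rocker above 0.08 rad or value of joint rocker below -0.08 rad)); the arm keeps its last pose, push and grip.
It fails at once if a bystander was moved by more than 30 mm (distance of any of screwdriver, jar_amber, jar_white, funnel, die_ring, blank_plug from where it was at the start of the episode above 0.03 m).
It also fails if it takes over 42 s, if anything falls off the work surface, if the arm or the gripper's body presses on something with over 40 N, if the wrist force passes 120 N, or if a joint passes its speed limit or range.

## Working session

There is one attempt and no reset: what is moved stays moved. The work goes in short steps, each a Python script; the robot and the scene stay as the last script left them, time stands still between calls to the robot, and variables do not carry over. Pictures are saved under pics/ and viewed, and the job is handed in when it is done.

```bash
mkdir -p pics; ls
cat > h.py <<'E'
from rig import *
import numpy as np, cv2
from scipy.spatial.transform import Rotation as R
def cam(n,save=None):
    c=read_camera(n); im=c["pixels"]
    if save: cv2.imwrite("pics/"+save,im)
    h=im.shape[0]; c["f"]=h/2/np.tan(np.radians(c["vertical_fov"])/2)
    E=np.array(c["extrinsics"]); c["R"]=E[:3,:3]; c["t"]=E[:3,3]; c["o"]=-c["R"].T@c["t"]
    return c
def ray(c,u,v):
    return c["R"].T@np.array([(u-c["cx"])/c["f"],(v-c["cy"])/c["f"],1.])
def onz(c,u,v,z):
    d=ray(c,u,v); return c["o"]+d*(z-c["o"][2])/d[2]
def dep(c,u,v):
    return c["o"]+ray(c,u,v)*c["depth"][int(v),int(u)]
def proj(c,p):
    q=c["R"]@np.asarray(p)+c["t"]; return c["cx"]+c["f"]*q[0]/q[2],c["cy"]+c["f"]*q[1]/q[2]
def cloud(c):
    v,u=np.mgrid[0:400,0:640]; d=c["depth"]
    X=np.stack([(u-c["cx"])/c["f"]*d,(v-c["cy"])/c["f"]*d,d],-1)
    return (X-c["t"])@c["R"]
E
python3 - <<'E'
from h import *
for n in("side","top"):
    c=cam(n,n+"0.png"); print(n,c["o"].round(3),c["f"],c["cx"],c["cy"],c["R"].round(3).tolist())
    np.savez(n+"0.npz",P=cloud(c),px=c["pixels"])
s=get_state(); print(s)
E
```

```text
pics
side [0.347 0.59  0.568] 452.97679013027386 322.2437554227378 196.8828240796446 [[-0.95, -0.312, 0.002], [-0.178, 0.535, -0.826], [0.257, -0.785, -0.564]]
top [0.396 0.003 0.946] 480.39302422799017 315.77955790002716 204.73340140464276 [[-0.014, -1.0, 0.006], [-0.986, 0.013, -0.166], [0.166, -0.009, -0.986]]
{'time': 0.1, 'joints': array([-1.21620604,  0.68990243, -0.19451693,  1.56624179,  0.15730081,
        0.90250035, -0.21508889]), 'qvel': array([ 0.00062944, -0.00251135, -0.00019431, -0.00382347,  0.00126271,
        0.00178296, -0.0004506 ]), 'joint_efforts': array([-3.85784559e-03, -5.40608025e+01, -1.27175286e+00, -1.58986956e+01,
        9.34422773e-03,  4.42971708e-03,  2.33198813e-05]), 'tcp_pos': array([0.19693338, 0.59254813, 0.23056225]), 'orientation': array([-5.01582593e-01, -3.10114802e+00,  2.59971099e-03]), 'force': array([ 0.36420047, -0.6173378 , -0.19251682]), 'torque': array([-0.02601323,  0.06588981,  0.01067323]), 'gripper_width': 0.08565480081341198}
```

View pics/side0.png

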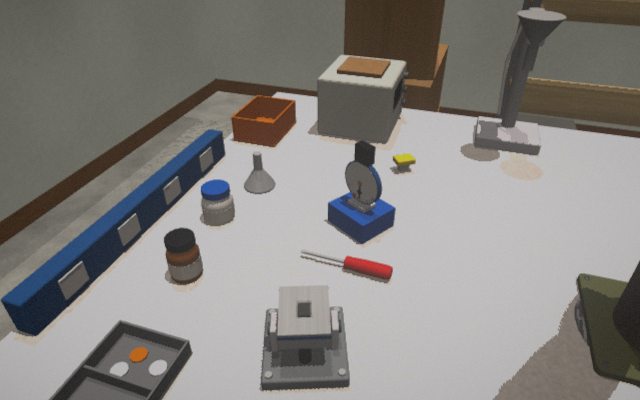

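View pics/top0.png

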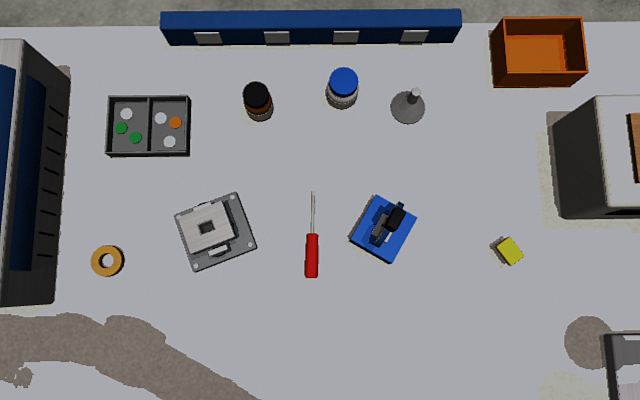

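Run:
```python
from h import *
T=np.load("top0.npz");S=np.load("side0.npz")
def rect(p,name):
    r=cv2.minAreaRect((p[:,:2]*1000).astype(np.float32)); print(name,len(p),np.round(r[0],1),np.round(r[1],1),round(r[2],1),'meanz',p[:,2].mean().round(4))
for nm,D in(("top",T),("side",S)):
    P=D["P"];px=D["px"].astype(int);hsv=cv2.cvtColor(D["px"],cv2.COLOR_BGR2HSV)
    x,y,z=P[...,0],P[...,1],P[...,2]
    near=lambda a,b,r:(np.hypot(x-a,y-b)<r)
    # rough centres from top
    blue=(hsv[...,0]>100)&(hsv[...,0]<130)&(hsv[...,1]>120)
    b=blue&(abs(z-.045)<.006)&(x>.2)&(x<.55)&(y<0)&(y>-.35)
    rect(P[b],nm+" park top")
    a=(z>.08)&(z<.22)&(x>.2)&(x<.5)&(y<-.05)&(y>-.25)
    print("gauge hi",a.sum(),P[a].mean(0) if a.any() else 0)
    g=(z>.16)&(z<.21)&(x>.2)&(x<.55)&(y<-.05)&(y>-.25)
    if g.any(): rect(P[g],nm+" grip"); print(P[g].max(0).round(4))
    gt=g&(z>P[g][:,2].max()-.006); rect(P[gt],nm+" grip top")
    s=(z>.08)&(z<.11)&(x>.2)&(x<.55)&(y>.1)&(y<.33)
    rect(P[s],nm+" rocker")
    q=P[s];A=np.c_[q[:,:2],np.ones(len(q))]
    w=np.linalg.lstsq(A,q[:,2],rcond=None)[0]; res=q[:,2]-A@w
    k=abs(res)<.004; w=np.linalg.lstsq(A[k],q[k,2],rcond=None)[0];print("rocker plane slopes",w.round(4),k.sum(),'centre',q[k].mean(0).round(4)); rect(q[k],"rk in")
    bs=(abs(z-.02)<.005)&(x>.2)&(x<.5)&(y>.08)&(y<.36); rect(P[bs],nm+" base")
    # dial white
    wd=(hsv[...,1]<60)&(px.sum(-1)>250)&(z>.07)&(z<.16)&(x>.2)&(x<.5)&(y<-.05)&(y>-.25)
    q=P[wd]; 
    if len(q)>20:
        c=q.mean(0);u,sv,vt=np.linalg.svd(q-c,full_matrices=False);print("dial",len(q),c.round(4),vt[2].round(3),(sv/len(q)**.5).round(4),"ang",np.degrees(np.arctan2(vt[2][1],vt[2][0])))
    im=D["px"]
    cr=im[130:260,300:430] if nm=="side" else im[170:290,330:440]
    cv2.imwrite(f"pics/{nm}_park.png",cv2.resize(cr,None,fx=4,fy=4))
    cr=im[270:390,250:360] if nm=="side" else im[180:280,165:265]
    cv2.imwrite(f"pics/{nm}_st.png",cv2.resize(cr,None,fx=4,fy=4))
```

```text
top park top 1681 [ 502.4 -131.9] [ 90.2 100.2] 59.0 meanz 0.0446
gauge hi 323 [ 0.48450509 -0.12020231  0.14792251]
top grip 303 [ 502.5 -131.7] [20. 36.] 59.4 meanz 0.179
[ 0.5202 -0.1153  0.1846]
top grip top 231 [ 502.7 -131.7] [19.4 35.4] 59.5 meanz 0.1807
top rocker 1769 [503.9 193.6] [71.1 85.4] 20.9 meanz 0.0893
rocker plane slopes [ 0.0137 -0.0326  0.089 ] 1699 centre [0.5035 0.1935 0.0895]
rk in 1699 [504.  193.7] [70.7 85. ] 20.6 meanz 0.0895
top base 1036 [484.4 184.8] [ 78.4 130.3] 20.3 meanz 0.0196
side park top 722 [ 502.  -131.4] [ 89.1 100.1] 59.6 meanz 0.0467
gauge hi 736 [ 0.4841783  -0.11834413  0.12895789]
side grip 302 [ 502.  -131.5] [19.7 37.2] 59.4 meanz 0.1745
[ 0.5214 -0.1158  0.1841]
side grip top 130 [ 502.1 -131.4] [19.6 37.1] 59.0 meanz 0.1816
side rocker 2626 [503.3 193.2] [70.7 86.7] 20.6 meanz 0.0905
rocker plane slopes [ 0.016  -0.0443  0.0917] 2467 centre [0.5022 0.1966 0.091 ]
rk in 2467 [503.4 193.3] [70.5 86.6] 20.9 meanz 0.091
side base 1879 [484.6 184.5] [ 79.2 131. ] 20.5 meanz 0.0212
dial 394 [ 0.4853 -0.1182  0.1068] [-0.436 -0.899 -0.047] [0.0194 0.0103 0.0029] ang -115.90509039661318
```

Run:
```python
import cv2,numpy as np
a=[cv2.resize(cv2.imread(f"pics/{n}.png"),(400,300)) for n in("top_park","side_park","top_st","side_st")]
cv2.imwrite("pics/m1.png",np.vstack([np.hstack(a[:2]),np.hstack(a[2:])]))
```

```text
(no output)
```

View pics/m1.png

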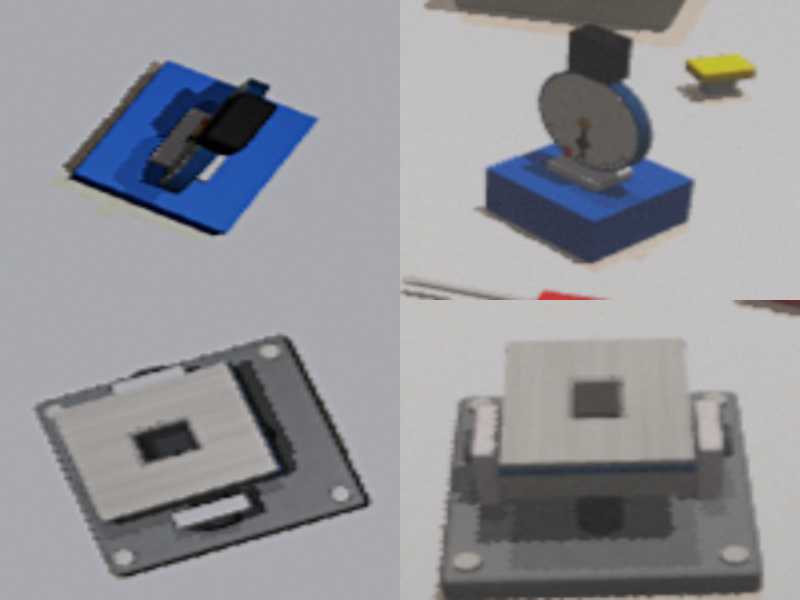

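```bash
cat >> h.py <<'E'
def ori(a,lean=0.,ax=None):
    a=np.radians(a); y=np.array([np.cos(a),np.sin(a),0]); z=np.array([0,0,-1.]); x=np.cross(y,z)
    r=R.from_matrix(np.c_[x,y,z])
    if lean: r=R.from_rotvec(lean*ax)*r
    return r.as_rotvec()
PARK=np.array([.5022,-.1316,0]); AP=59.3
SOCK=np.array([.5036,.1934,.09]); AS=20.7
E
python3 - <<'E'
from h import *
for n,p,a in(("park",PARK+[0,0,.143],AP),("sock",SOCK+[0,0,.098],AS)):
    for k in(0,180,-180): 
        q=ik(p,ori(a+k)); print(n,a+k,None if q is None else np.round(q,2))
for p in([.45,.2,.33],[.42,.15,.35],[.5,.15,.33]):
    d=np.degrees(np.arctan2(.59-p[1],.347-p[0]))
    for k in(0,180):
        q=ik(p,ori(d+k));print(p,d+k,None if q is None else np.round(q,2))
E
```

```text
park 59.3 [ 0.4   0.71 -0.39  1.96  0.48  0.56  0.73]
park 239.3 [-0.21  0.79  0.65  1.99 -0.81  0.64 -1.11]
park -120.7 [-0.21  0.79  0.65  1.99 -0.81  0.64 -1.11]
sock 20.7 [-0.42  0.64 -0.05  1.87  0.05  0.63 -0.14]
sock 200.7 [ 0.04  0.77 -0.86  1.85  0.75  0.89  2.32]
sock -159.3 [ 0.04  0.77 -0.86  1.85  0.75  0.89  2.32]
[0.45, 0.2, 0.33] 104.79417108281632 [-0.25  0.41 -0.38  1.81  0.18  0.96  1.12]
[0.45, 0.2, 0.33] 284.7941710828163 [-0.87  0.43  0.55  1.84 -0.27  0.95 -1.52]
[0.42, 0.15, 0.35] 99.4200842654278 [-0.2   0.31 -0.33  1.89  0.12  0.96  1.15]
[0.42, 0.15, 0.35] 279.4200842654278 [-0.87  0.34  0.6   1.92 -0.23  0.95 -1.57]
[0.5, 0.15, 0.33] 109.17395726951978 [-0.12  0.45 -0.41  1.73  0.21  1.    1.31]
[0.5, 0.15, 0.33] 289.17395726951975 [-0.7   0.47  0.51  1.76 -0.27  0.98 -1.33]
```

Run:
```python
from h import *
p=lambda z:PARK+[0,0,z]
movep(p(.25),ori(AP)); move_linear(p(.145),.12)
print(get_state()["time"])
command_gripper(0.0,60); s=get_state(); print(s["gripper_width"],s["time"],s["force"],s["tcp_pos"])
c=cam("side","grasp.png")
move_linear(p(.22),.12)
movep([.45,.2,.33],ori(104.8)); dwell(1.0)
c=cam("side","view.png"); np.savez("view.npz",P=cloud(c),px=c["pixels"],o=c["o"])
s=get_state();print(s["time"],s["gripper_width"],s["tcp_pos"],s["orientation"],s["force"])
im=c["pixels"];u,v=map(int,proj(c,[.45,.2,.287]));print(u,v)
cv2.imwrite("pics/viewc.png",cv2.resize(im[max(v-75,0):v+75,u-100:u+100],None,fx=4,fy=4,interpolation=cv2.INTER_CUBIC))
```

```text
3.9
0.019435412152934897 4.5167 [-0.93077694 -0.43115606  3.91702257] [ 0.50238559 -0.13180831  0.14526313]
7.7167 0.01903182220626003 [0.45000155 0.20000968 0.33000874] [-4.04610990e-01  3.11541461e+00  1.82356792e-05] [-0.57027003 -0.05521135 -2.48467402]
344 201
```

View pics/viewc.png

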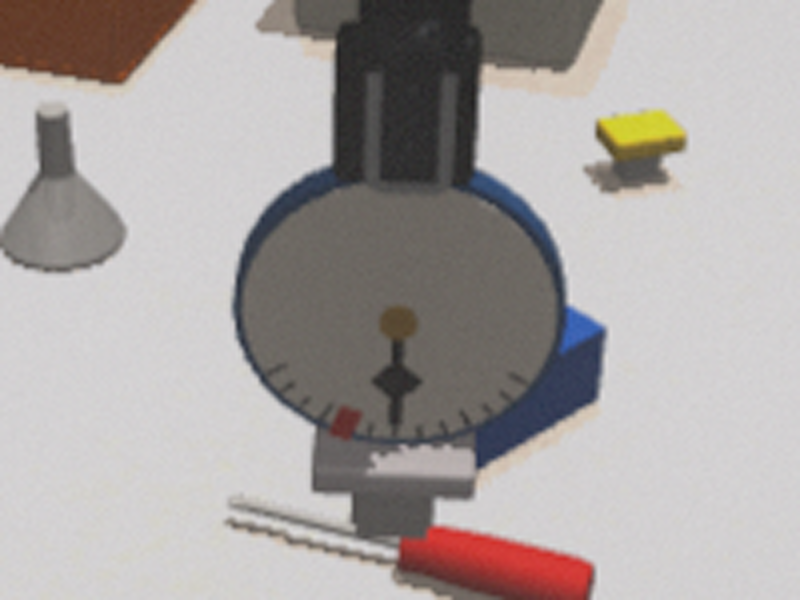

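Run:
```python
from h import *
c=cam("side"); im=c["pixels"]
hsv=cv2.cvtColor(im,cv2.COLOR_BGR2HSV)
a=np.radians(104.8); n=np.array([np.cos(a),np.sin(a),0]); yv=np.array([-np.sin(a),np.cos(a),0]); tcp=np.array([.45,.2,.33])
def onp(u,v,off):
    d=ray(c,u,v); t=((tcp+off*n-c["o"])@n)/(d@n); X=c["o"]+t*d-tcp; return np.array([X@yv,X[2]])*1000
W=np.zeros((400,640),bool); W[190:245,295:390]=1
red=W&((hsv[...,0]<8)|(hsv[...,0]>170))&(hsv[...,1]>100); red[240:]=0
v,u=np.nonzero(red); tab=(u.mean(),v.mean()); print("tab px",tab,len(u))
dk=W&(im.max(-1)<75)&(np.arange(640)[None]>335)&(np.arange(640)[None]<350)&(np.arange(400)[:,None]<233)&(np.arange(400)[:,None]>209)
v,u=np.nonzero(dk); P=np.array([onp(a_,b_,.005) for a_,b_ in zip(u,v)]); 
print("pointer fit y=k z",np.polyfit(P[:,1],P[:,0],1),P.min(0),P.max(0))
kn=W&(hsv[...,0]>10)&(hsv[...,0]<30)&(hsv[...,1]>90)&(np.arange(400)[:,None]<215)
v,u=np.nonzero(kn); C=onp(u.mean(),v.mean(),.006); print("knob",u.mean(),v.mean(),len(u),C)
Tb=onp(*tab,.005); d=Tb-C; print("tab",Tb,np.hypot(*d),"angle",np.arctan2(d[0],-d[1]))
# shoulder lower edge, plug sides (crop coords -> px)
f=lambda x,y:((x+.5)/4-.5+244,(y+.5)/4-.5+126)
l=onp(*f(313,488),.017);r=onp(*f(474,495),.017);print("shoulder lower edge",l,r)
for x,y in((355,497),(355,530),(433,497),(433,535)): print("plug",onp(*f(x,y),.008))
# disc white-face outline
dsk=W*0;
```

```text
tab px (np.float64(329.7647058823529), np.float64(231.35294117647058)) 34
pointer fit y=k z [ 0.01282158 -0.041938  ] [ -7.005374   -81.76306688] [  5.14122683 -52.52569281]
knob 343.0566037735849 206.32075471698113 53 [ -0.85720836 -45.62253471]
tab [-14.80154519 -81.51924584] 38.50997791846808 angle -0.37051627759461625
shoulder lower edge [-22.93883094 -95.62550077] [ 22.06227771 -95.78723957]
plug [ -11.37676931 -106.1305534 ]
plug [ -11.18885434 -118.76427305]
plug [  10.9474424  -104.92901875]
plug [  11.51459303 -119.4386498 ]
```

```bash
cat >> h.py <<'E'
AX=np.array([np.cos(np.radians(AS)),np.sin(np.radians(AS)),0])
SY=np.array([-AX[1],AX[0],0])
L0=-.042
PIV=SOCK-np.array([0,0,.09])-SY*.04*np.sin(-L0)+np.array([0,0,.05])
def pose(l,h):  # tcp pose for gauge lifted h above home at lean l
    n=R.from_rotvec(l*AX).apply([0,0,1.]); return PIV+n*(.04+h+.1), ori(AS,l,AX)
E
python3 - <<'E'
from h import *
movep(*pose(L0,.07)); move_linear(pose(L0,.032)[0],.1); dwell(.3)
c=cam("top","hover.png"); c2=cam("side","hover_s.png")
s=get_state();print(s["time"],s["tcp_pos"],s["force"],PIV)
a=cv2.resize(c["pixels"][150:290,140:280],(400,400)); b=cv2.resize(c2["pixels"][200:400,210:410],(400,400)); cv2.imwrite("pics/hov.png",np.hstack([a,b]))
E
```

```text
9.85 [0.50178599 0.19870624 0.22217307] [ 0.03494208 -0.96237864 -3.63923442] [0.50419366 0.19182892 0.05      ]
```

View pics/hov.png

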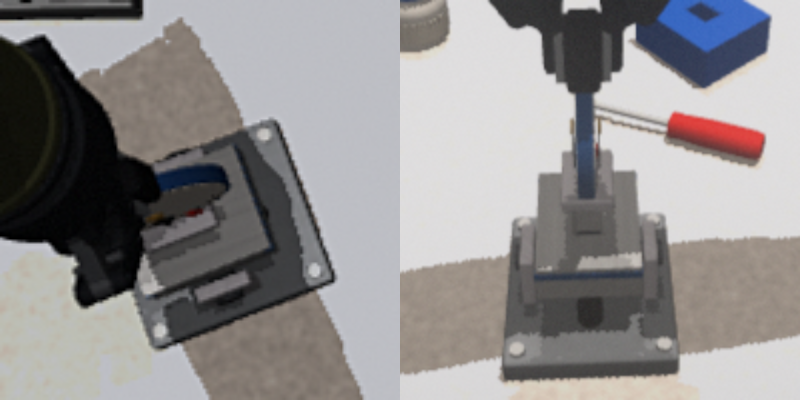

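The gauge hangs over the slot: dial edge-on at about (585,150) in the side half, and its plug at about (588,215), centred over the rocker top. Next I insert it.

Run:
```python
from h import *
for h in(.026,.018,.010,.004,-.003):
    st=move_linear(pose(L0,h)[0],.05,f_stop=12)
    s=get_state(); print(h,st,round(s["time"],2),((s["tcp_pos"]-PIV)@R.from_rotvec(L0*AX).apply([0,0,1])-.14).round(4),s["force"].round(1))
    if st: break
```

```text
0.026 False 10.12 0.0255 [ 0.4  1.1 -2.8]
0.018 False 10.43 0.0176 [ 1.  -0.3 -2.8]
0.01 False 10.73 0.0096 [ 0.7  0.8 -3.5]
0.004 False 11.0 0.0037 [ 1.3  0.9 -4. ]
-0.003 True 11.21 -0.0 [-0.7 -0.6  7.5]
```

Run:
```python
from h import *
dwell(.5)
s=get_state();print(s["time"],s["tcp_pos"],s["force"].round(1),s["gripper_width"])
c2=cam("side","home_s.png");c=cam("top","home_t.png")
a=cv2.resize(c["pixels"][150:290,140:280],(400,400)); b=cv2.resize(c2["pixels"][250:370,250:370],(400,400),interpolation=cv2.INTER_CUBIC); cv2.imwrite("pics/home.png",np.hstack([a,b]))
```

```text
11.7083 [0.50313226 0.19781531 0.18980457] [-1.   0.4  6.8] 0.01937741555049195
```

View pics/home.png

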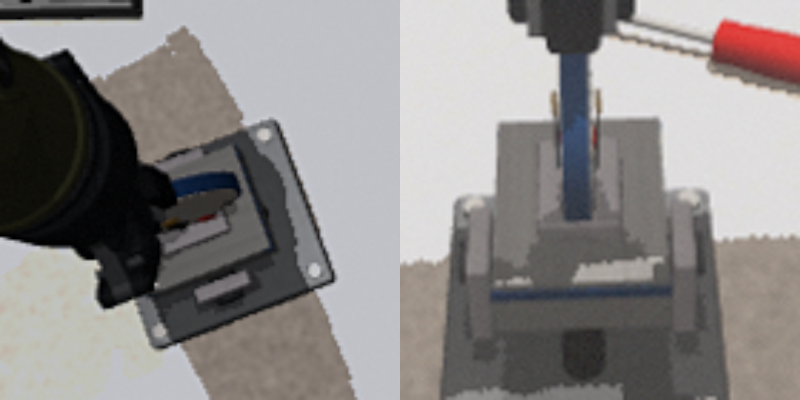

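Run:
```python
from h import *
for l in np.arange(L0,.371,.0515)[1:]:
    p,o=pose(l,-.0005); move_linear(p,.04,orientation=o)
    s=get_state(); print(round(l,3),round(s["time"],2),s["force"].round(1),s["torque"].round(2))
    if np.linalg.norm(s["force"])>30: break
dwell(1)
n=R.from_rotvec(s["orientation"]); s=get_state()
print(l,s["time"],s["force"].round(1),s["gripper_width"],np.arccos(-R.from_rotvec(s["orientation"]).as_matrix()[2,2]))
c2=cam("side","lean_s.png");c=cam("top","lean_t.png")
a=cv2.resize(c["pixels"][170:270,150:250],(400,400),interpolation=cv2.INTER_CUBIC); b=cv2.resize(c2["pixels"][230:370,240:380],(400,400),interpolation=cv2.INTER_CUBIC); cv2.imwrite("pics/lean.png",np.hstack([a,b]))
```

```text
0.009 12.15 [-0.1 -0.9  3.9] [-0.24 -0.19 -0.05]
0.061 12.48 [ 0.1 -1.5  4.2] [-0.29 -0.2  -0.01]
0.112 12.82 [ 0.4 -1.4  6.2] [-0.47 -0.13 -0.  ]
0.164 13.15 [ 0.8 -1.1  7. ] [-0.44 -0.11 -0.01]
0.216 13.48 [ 1.4 -2.   6.8] [-0.44 -0.05 -0.04]
0.267 13.82 [ 0.9 -2.5  7.2] [-0.37 -0.08 -0.01]
0.318 14.15 [-0.6 -2.1  7.3] [-0.35 -0.02  0.03]
0.37 14.48 [ 0.5 -3.7  9.3] [-0.44  0.06  0.05]
0.37 15.4833 [ 1.2 -3.3  8.9] 0.01914432462684214 0.3674701014429664
```

View pics/lean.png

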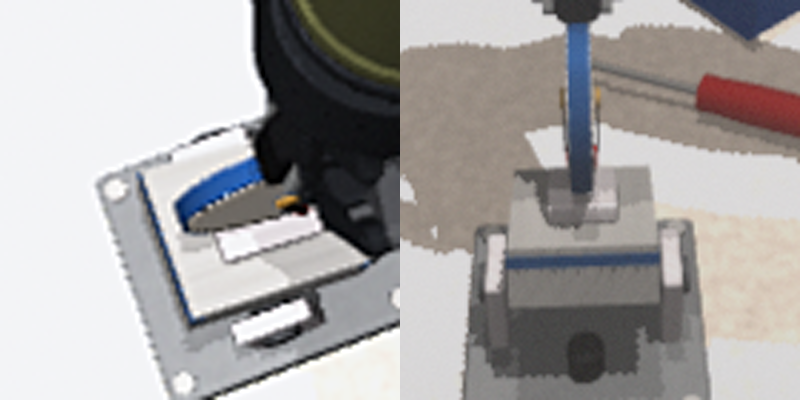

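Run:
```python
from h import *
C={}
for n in("side","top"):
    c=cam(n); P=cloud(c)-PIV; C[n]=c
    X=P@AX;Y=P@SY;Z=P[...,2]; w=-X*0
    nl=np.array([-np.sin(.37),np.cos(.37)]); k=(abs(X)<.033)&(abs(X)>.02)&(abs(-Y*np.sin(.37)+Z*np.cos(.37)-.04)<.008)&(abs(Y)<.06)
    y,z=Y[k],Z[k]
    for _ in range(5):
        f=np.polyfit(y,z,1); r=abs(z-np.polyval(f,y))<.002; y,z=y[r],z[r]
    f=np.polyfit(y,z,1); t=np.arctan(f[0]); print(n,k.sum(),len(y),"lean",t.round(3),"dist from pivot",(f[1]*np.cos(t)).round(4))
    p,o=pose(.37,-.0005); u,v=map(int,proj(c,PIV+R.from_rotvec(.37*AX).apply([0,0,1])*.08))
    cv2.imwrite(f"pics/z{n}.png",cv2.resize(c["pixels"][v-25:v+25,u-30:u+30],None,fx=8,fy=8,interpolation=cv2.INTER_CUBIC))
    if n=="top": 
        z=.095
        for nm,a in(("ptr",0),("mark",None)):
            # predicted positions on +-x faces
            for sx in(1,-1):
                ctr=PIV+R.from_rotvec(.37*AX).apply([0,0,1])*.095+AX*.0055*sx
                print(nm,sx,np.round(proj(c,ctr),1),np.round(proj(c,ctr-[0,0,.035]),1),(u-30,v-25))
cv2.imwrite("pics/zz.png",np.vstack([cv2.imread("pics/zside.png")[:300],cv2.imread("pics/ztop.png")[:300]]))
```

```text
side 641 463 lean 0.346 dist from pivot 0.0416
top 469 357 lean 0.345 dist from pivot 0.0397
ptr 1 [218.4 212.3] [222.2 215.3] (188, 192)
ptr -1 [220.6 218.3] [224.3 221. ] (188, 192)
mark 1 [218.4 212.3] [222.2 215.3] (188, 192)
mark -1 [220.6 218.3] [224.3 221. ] (188, 192)
```

View pics/ztop.png

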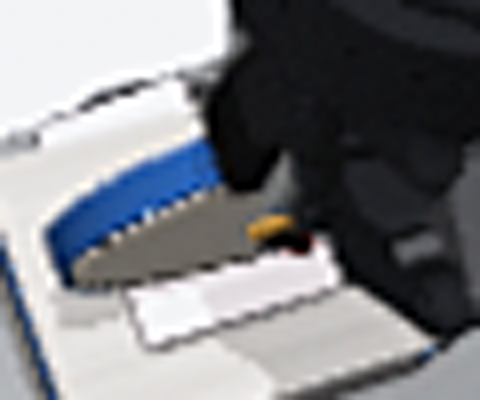

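View pics/zside.png

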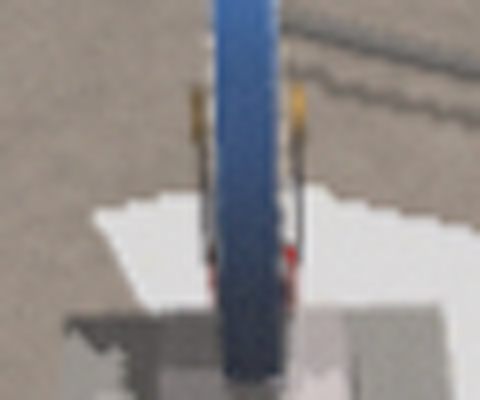

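Run:
```python
from h import *
p,o=pose(.383,-.0005); move_linear(p,.03,orientation=o); dwell(1.2)
s=get_state();print(s["time"],s["force"].round(1),s["gripper_width"],np.arccos(-R.from_rotvec(s["orientation"]).as_matrix()[2,2]))
for n in("side","top"):
    c=cam(n,f"fin_{n}.png"); P=cloud(c)-PIV
    X=P@AX;Y=P@SY;Z=P[...,2]
    for nm,d,xr in(("rocker",.04,(.02,.033)),("shoulder top",.05,(.007,.0165))):
        k=(abs(X)<xr[1])&(abs(X)>xr[0])&(abs(-Y*np.sin(.37)+Z*np.cos(.37)-d)<.006)&(abs(Y+d*np.sin(.37))<(.05 if d<.045 else .022))
        y,z=Y[k],Z[k]
        for _ in range(5):
            f=np.polyfit(y,z,1); r=abs(z-np.polyval(f,y))<.002; y,z=y[r],z[r]
        t=np.arctan(f[0]); print(n,nm,len(y),"lean",t.round(3),"dist",(f[1]*np.cos(t)).round(4))
    u,v=map(int,proj(c,PIV+R.from_rotvec(.37*AX).apply([0,0,1])*.08))
    cv2.imwrite(f"pics/y{n}.png",cv2.resize(c["pixels"][v-25:v+25,u-25:u+25],(400,400),interpolation=cv2.INTER_CUBIC))
cv2.imwrite("pics/yy.png",np.hstack([cv2.imread("pics/yside.png"),cv2.imread("pics/ytop.png")]))
```

```text
17.1333 [ 0.5 -3.4 10.3] 0.019406647121118278 0.38057204897115576
side rocker 514 lean 0.362 dist 0.0416
side shoulder top 184 lean 0.371 dist 0.0519
top rocker 368 lean 0.364 dist 0.0395
top shoulder top 105 lean 0.365 dist 0.0494
```

View pics/yy.png

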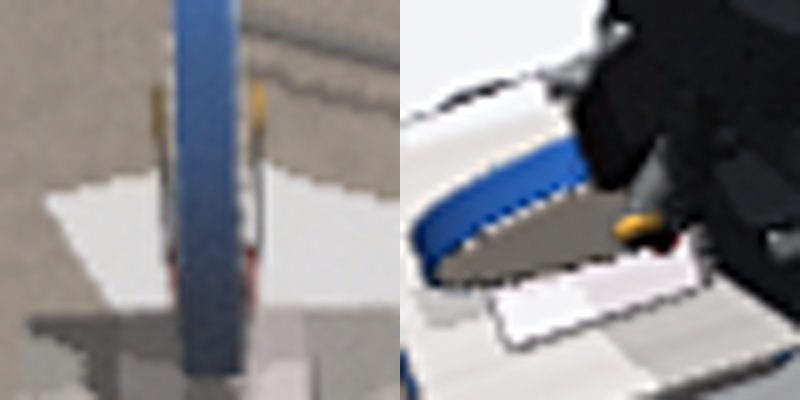

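The shoulder is 10 mm above the rocker top in both views, so the gauge is seated. It leans 0.365–0.371 rad against a mark of about 0.37, and the pointer tip overlaps the red tab at about (660,240) in the picture. I'm handing it in.

```bash
python3 -c "
from h import *
sign_off(); s=get_state(); print(s['time'],s['gripper_width'])"
```

```text
the job is handed in; nothing more can be done
the job is handed in; nothing more can be done
```

I took the gauge out of its parking block, plugged it home in the rocking stage and rocked it over to the red mark. I handed it in at about 17 s, still holding it there. The sign-off gives no verdict, so the checks below are my own measurements.

- **Mark:** I measured it as 0.37 rad off plumb while holding the dial up to the side camera.
- **Seating:** The plug slid in without jamming and stopped on firm contact at the expected depth. In both cameras the top of the shoulder sits about 10 mm above the rocker top, which is its own thickness.
- **Lean:** The rocker leans 0.362–0.364 rad and the gauge shoulder 0.365–0.371 rad, so the gauge is within about 0.01 rad of the mark. The limit is 0.08.
- **Pointer:** Once plugged in, the dial is nearly edge-on to both cameras, so I could not read the pointer angle directly. Its tip overlaps the red tab in both pictures.
- **Grip:** The fingers were shut on the 19.4 mm grip block with 60 N commanded. The wrist force was about 10 N.
- **Disagreements:** The hand leaned 0.381 rad, about 0.015 more than the gauge, from play in the grip and slot. The two cameras differ by about 2 mm in height, which is within their calibration.

I did not measure the other things on the bench afterwards. The arm's moves stayed clear of them.

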